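Snap the fittings box shut

ROBOT

A 6-joint arm with a two-finger parallel gripper is mounted at the origin on a cart in front of the work surface, level with it; the furniture and walls round the work are solid. World frame = base frame: x ahead of the robot, y to its left, z up, the work surface at z = 0. Lengths are in m, angles in rad, forces in N, time in s.
With the tool pointing down it reaches from about 0.3 to 0.95 m from the base axis. Payload 3.1 kg.
Tool frame: the origin (TCP) lies at the very end of the fingers, on their centre line; the grasp point (between the pads) lies 19 mm behind it; z points along the fingers, y is the direction in which the jaws open and shut (so a half turn about z gives the same grasp; the last joint's range is limited). The gripper opens to 85 mm and grips with 20 to 120 N. Pads are 22 mm wide; open, the fingers measure 114 mm over their backs; the gripper's body (76 mm by 85 mm) begins 54 mm behind the grasp point. The pads swing forward as they close: fully open they stand 13 mm farther back than shut.
Start: joints at [-1.364, 0.308, 1.634, -0, 1.2, -0.07], TCP at [0.171, -0.601, 0.192] pointing down, gripper open.
Joint ranges: [-3.06, 3.06], [-0.79, 1.96], [0.05, 2.63], [-1.19, 4.34], [0.05, 2.64], [-2.94, 2.94]. Speed limits (rad/s): [2.79, 2.79, 3.14, 3.14, 3.14, 3.14].

INTERFACE

Orientations are given as a unit quaternion [x, y, z, w].
In Python, from workcell import * gives the robot as it stands. The module is installed in compiled form; this text tells all that it offers.
- The arm moves only by the tool jog_arm, never from a script. Its argument "deltas" is a list that holds one entry, the list of rows, each a list of 7 numbers: the shift along the tool's x, y, z normalised to -1 to 1, where 1 is 0.08 m, then the turn, a rotation vector about the tool's x, y, z normalised to -1 to 1, where 1 is pi rad, then the finger opening in mm, from 0 to 85.4. A call has 1 to 5 rows; each row is the pose to reach, as a shift and turn from the pose commanded when the call began, along the tool's axes at that moment, turning the shorter way round; what a row does not reach only later rows make up. A row lasts 1/12 s, in which the tool goes at most 41.7 mm and 7.16 degrees, less where a joint would pass 70% of its speed; a pose out of reach is approached as far as the arm can. A call with a number of a shift or a turn outside -1 to 1 is refused whole. A call with a gripper value outside its range is refused whole. The fingers move at their own pace and stop on an object; "force" is the grip in N (left out, the last holds). Time passes only in rows, so rows that repeat a pose let the fingers close. It gives the time, the measured TCP pose, the force and the opening at its end, in the units of the state.
- state(): the state, without advancing time (a new reading comes with each control period).
- snapshot(name): name is "scene" or "side" or "wrist"; returns the picture (480x640x3 uint8, red, green, blue); there is no depth.
- camera_params(name): a dict with "camera_matrix" (3x3 intrinsics, pixels), "R" (3x3) and "t" (3): a world point X has camera coordinates R X + t; the wrist camera has in their place "hand_eye" (4x4, takes a point from camera to tool coordinates, whose origin is the TCP and whose axes are the flange's). Camera axes: x right, y down, z forward; pixel columns grow to the right and rows downward; lengths in m; the calibration is good to about 2 mm. A picture is of the moment at which its call begins: read the wrist's pose just before it. camera_params takes no time and is no camera call.
- job_done(): hands the job in, once; it reports no verdict.
Trained networks look in the newest picture that a camera, given by its name, has taken for a name from the list of things; names that differ only in an ending like _2 or _b are one class to them, and where a whole thing is asked for, a point or a joint stands for the part that bears it (a point fixed in the world has none). Each returns a list of dicts, best first, with "score" (0 to 1); they miss things now and then, are a little off and sometimes report something else, mostly with a low value. They report only what shows in the picture. A call takes as long as a camera call. They do not tell look-alikes from the thing itself.
- recognise(camera, thing): "extent" ([left, top, right, bottom] in pixels, round what is visible of it).
- trace(camera, thing): "pixels" (480x640 bool, what is visible of it) and "extent" ([left, top, right, bottom] in pixels, round what is visible of it).
- pinpoint(camera, thing): "position" ([column, row] in pixels: a listed point, or the origin of a listed thing).
The state is a dict: "time_s": time; "q": joint angles; "qvel": joint speeds; "tau": joint torques, N m; "eef_pos": TCP position; "ee_rot": TCP orientation; "force": force on the tool from outside, world axes, zero at the start; "ft_torque": the same for the moment, N m; "grip_width": finger opening in m.
Only numpy, scipy, OpenCV 4.12 (cv2) and the standard library are available. Lean on these libraries where they do the work, as an engineer would, in place of code of your own. Each camera call takes 0.05 s, during which the arm holds its last target.

TASK

Press down the raised rim of the grey lid on the blue storage box, side by side, until all four rim sections have clicked shut flush with the lid's corners. Only press, with the fingers: do not lift or shove the box, and leave the things lying around it alone.

Things in the scene. Friction and masses are not known exactly. Their poses are not given: they have to be found in the camera images.
- snap_box: blue ribbed plastic box with a flat grey lid, loose on the bench, about 1 kg; origin under its centre, z up. Body 108 (x) by 148 (y) mm, lid 118 by 158 mm, its top 60 mm above the bench. The lid's middle (62 x 102 mm) and four 28 mm square corners are fixed at that level; between the corners each side has a hinged rim section 28 mm wide, now sloping up outward.
- rim_near (a joint): angle of the 100 mm long rim section on the long side on the box's own -x, hinged along its inner edge: 0 to 0.04 = up (start), outer edge 7 to 8 mm high; 0.30 rad = shut, flush with the corners. Pressing near the outer edge takes at most about 10 N; past about 0.2 rad a spring snaps it shut and keeps it; let go earlier, it springs back. 25 N on the shut section does no harm.
- edge_near (a point): the place to press on that section: on its top face, at mid length, 8 mm in from the outer edge; it moves with the section: 60 mm above the bench when shut, 66 mm when fully up
- rim_far (a joint): angle of the 100 mm long rim section on the long side on its +x, hinged along its inner edge: 0 to 0.04 = up (start), outer edge 7 to 8 mm high; 0.30 rad = shut, flush with the corners. Pressing near the outer edge takes at most about 10 N; past about 0.2 rad a spring snaps it shut and keeps it; let go earlier, it springs back. 25 N on the shut section does no harm.
- edge_far (a point): the place to press on that section: on its top face, at mid length, 8 mm in from the outer edge; it moves with the section: 60 mm above the bench when shut, 66 mm when fully up
- rim_left (a joint): angle of the 60 mm long rim section on the short side on its +y, hinged along its inner edge: 0 to 0.04 = up (start), outer edge 7 to 8 mm high; 0.30 rad = shut, flush with the corners. Pressing near the outer edge takes at most about 10 N; past about 0.2 rad a spring snaps it shut and keeps it; let go earlier, it springs back. 25 N on the shut section does no harm.
- edge_left (a point): the place to press on that section: on its top face, at mid length, 8 mm in from the outer edge; it moves with the section: 60 mm above the bench when shut, 66 mm when fully up
- rim_right (a joint): angle of the 60 mm long rim section on the short side on its -y, hinged along its inner edge: 0 to 0.04 = up (start), outer edge 7 to 8 mm high; 0.30 rad = shut, flush with the corners. Pressing near the outer edge takes at most about 10 N; past about 0.2 rad a spring snaps it shut and keeps it; let go earlier, it springs back. 25 N on the shut section does no harm.
- edge_right (a point): the place to press on that section: on its top face, at mid length, 8 mm in from the outer edge; it moves with the section: 60 mm above the bench when shut, 66 mm when fully up
- nipple_1: bystander: brass hose nipple, 52x27x24 mm, lying loose near the box; origin under its centre
- nipple_2: bystander: brass hose nipple, 59x31x27 mm, lying loose near the box; origin under its centre
- glue_bottle: bystander: small white bottle, 25 mm across, 80 mm high, standing loose beside the box; origin under its centre
- tub_small: bystander: white lidded round tub, 64 mm across, 66 mm high, standing loose beside the box; origin under its centre
- highlighter: bystander: marker pen, 135x19x20 mm, lying loose beside the box; origin under its centre
Not all that is in view belongs to the job. Of the things that look like the snap_box, the largest one is meant.

How it is judged:
At the end, for the whole second after the job is handed in: All four rim sections are within 0.03 rad of shut (outer edge within 1 mm of flush), and the box rests level on the bench (within 6 mm and 0.05 rad), still (value of joint each of rim_near, rim_far, rim_left, rim_right above 0.27 rad and height (world z) of snap_box below 0.006 m and angle between snap_box's own z axis and vertical below 0.05 rad and linear speed of snap_box below 0.02 m/s); the robot touches nothing.
It fails at once if the arm or the gripper's body, not the fingers, presses on the box (contact force between the arm and snap_box above 3 N).
It fails at once if the box is lifted or tipped (height (world z) of snap_box above 0.01 m or angle between snap_box's own z axis and vertical above 0.12 rad).
It fails at once if the box is shoved more than 40 mm along the bench (distance of snap_box from where it was at the start of the episode above 0.04 m).
It fails at once if a bystander is moved by more than 30 mm, lifted or knocked over (distance of any of nipple_1, nipple_2, glue_bottle, tub_small, highlighter from where it was at the start of the episode above 0.03 m or angle between any of glue_bottle, tub_small's own z axis and vertical above 0.5 rad).
It also fails if it takes over 48 s, if anything falls off the work surface, if the arm or the gripper's body presses on something with over 40 N, if the wrist force passes 120 N, or if a joint passes its speed limit or range.

## Working session

There is one attempt and no reset: what is moved stays moved. The work goes in short steps, Python scripts to look and compute and a tool call to move; the robot and the scene stay as the last step left them, time stands still between calls to the robot, and variables do not carry over. Pictures are saved under pics/ and viewed, and the job is handed in when it is done.

Besides the shell and the picture viewer there is one more tool, called in YAML: its name, and indented under it one key for each argument. jog_arm: Moves the arm, as the interface text tells. Its arguments: {"type":"object","properties":{"deltas":{"type":"array"},"force":{"type":"number"}},"required":["deltas"]}

```bash
mkdir -p pics; cat > h.py <<'E'
from workcell import *
import numpy as np, cv2
def save(n,im): cv2.imwrite('pics/'+n+'.png',im[:,:,::-1])
E
python3 - <<'E'
from h import *
s=state();print(s)
for c in ['scene','side','wrist']:
    im=snapshot(c);save(c+'0',im)
    print(c,camera_params(c))
    try:
        for r in recognise(c,'snap_box'): print(r)
    except Exception as e: print(e)
E
```

```text
{'time_s': 0.0, 'q': array([-1.36373979e+00,  3.08979227e-01,  1.63515529e+00,  5.32008869e-06,
        1.19971523e+00, -6.97163818e-02]), 'qvel': array([-0.0004933 , -0.00040938,  0.00057522,  0.00042548,  0.0002539 ,
       -0.00104482]), 'tau': array([ 2.05211036e-03, -4.15252090e+01, -2.76664710e+01,  9.24580809e-05,
        1.02084744e-02,  7.12894618e-06]), 'eef_pos': array([ 0.17056429, -0.60034629,  0.19107812]), 'ee_rot': array([ 9.90439368e-01,  1.37944134e-01, -7.49645123e-05, -1.12605801e-03]), 'force': array([ 0.20720735, -0.08699613, -0.52523888]), 'ft_torque': array([ 0.03096769,  0.01668724, -0.00069788]), 'grip_width': 0.08544786477354985}
scene {'camera_matrix': array([[532.23780468,   0.        , 312.16886363],
       [  0.        , 532.23780468, 226.88966841],
       [  0.        ,   0.        ,   1.        ]]), 'R': array([[-0.87531895, -0.48353356, -0.00346771],
       [-0.32338694,  0.5907143 , -0.73924117],
       [ 0.35949634, -0.64595039, -0.67343186]]), 't': array([0.48909277, 0.17825301, 0.91720299])}
{'extent': [387.7, 201.0, 450.1, 262.9], 'score': 0.76}
[... 494 characters left out ...]

{'extent': [296.8, 297.8, 383.4, 385.0], 'score': 0.85}
{'extent': [197.5, 286.2, 266.2, 362.8], 'score': 0.7}
{'extent': [247.9, 198.7, 347.9, 273.8], 'score': 0.68}
wrist {'camera_matrix': array([[369.83601863,   0.        , 321.00800012],
       [  0.        , 369.83601863, 240.06207653],
       [  0.        ,   0.        ,   1.        ]]), 'hand_eye': array([[ 6.23443584e-04, -9.50322759e-01, -3.11265588e-01,
         8.10777876e-02],
       [ 9.99999687e-01,  7.44052516e-04, -2.68730801e-04,
         3.29561052e-04],
       [ 4.86978939e-04, -3.11265323e-01,  9.50322925e-01,
        -1.82701899e-01],
       [ 0.00000000e+00,  0.00000000e+00,  0.00000000e+00,
         1.00000000e+00]])}
```

View pics/scene0.png

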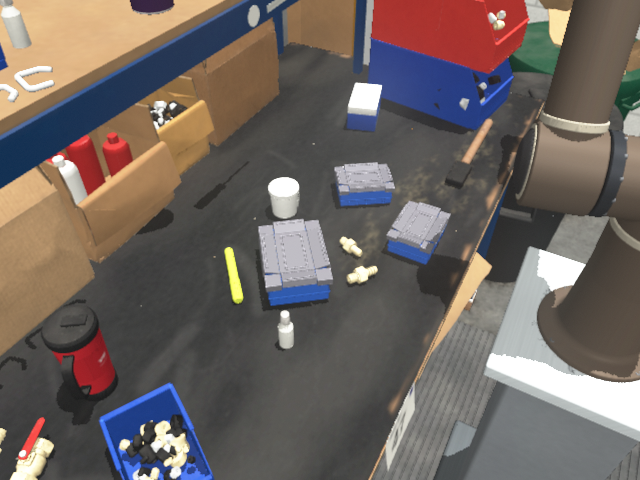

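View pics/side0.png

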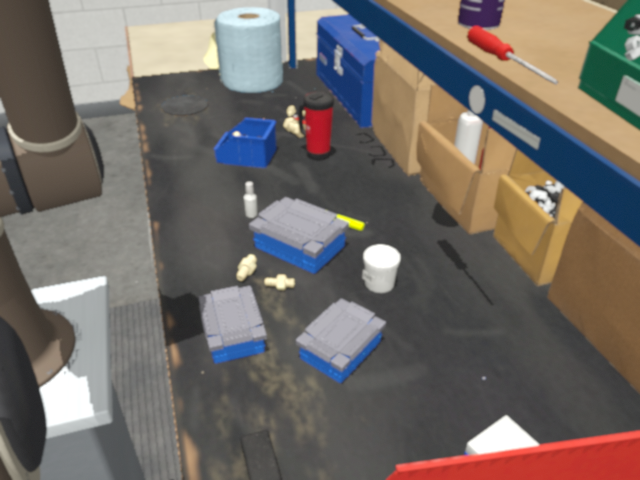

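```bash
python3 - <<'E'
import cv2
a=cv2.imread('pics/scene0.png')[150:330,230:480];b=cv2.imread('pics/side0.png')[180:400,170:420]
cv2.imwrite('pics/ca.png',cv2.resize(a,None,fx=3.2,fy=3.2,interpolation=2))
cv2.imwrite('pics/cb.png',cv2.resize(b,None,fx=2.7,fy=2.7,interpolation=2))
E
```

```text
(no output)
```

View pics/ca.png

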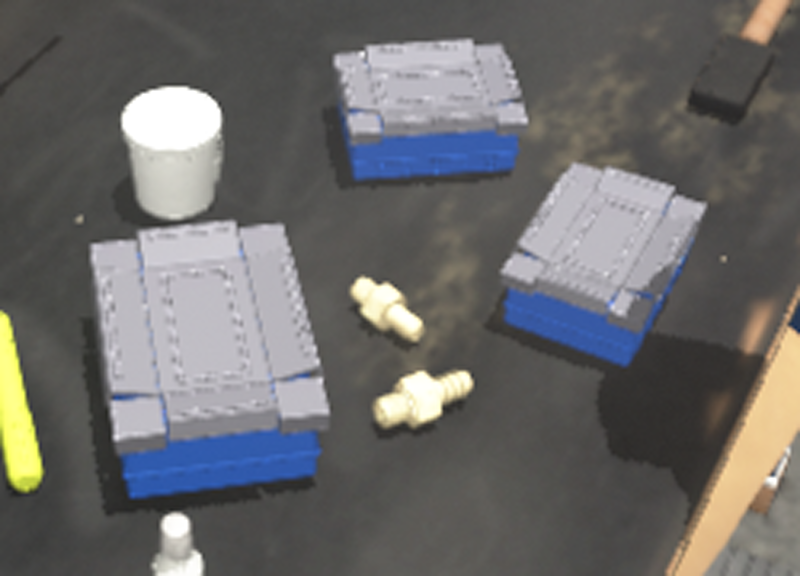

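View pics/cb.png

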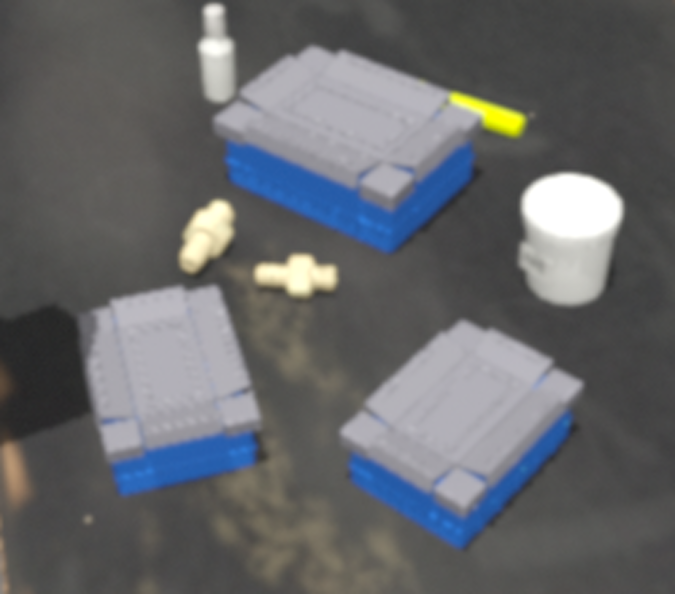

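Look-alikes in the scene picture are at (294,260), (364,184) and (419,231). The one at (294,260) is clearly the largest, and the tub, bottle, marker and nipples lie round it, so it is the snap_box. Both enlarged crops confirm this. Next I'll fit its pose.

```bash
cat >> h.py <<'E'
from scipy.optimize import least_squares
def proj(c,X):
    p=camera_params(c);Y=np.asarray(X)@p['R'].T+p['t'];u=Y@p['camera_matrix'].T;return u[:,:2]/u[:,2:]
def ray(c,uv,z):
    p=camera_params(c);d=p['R'].T@np.linalg.solve(p['camera_matrix'],[uv[0],uv[1],1]);o=-p['R'].T@p['t'];return o+d*(z-o[2])/d[2]
E
python3 - <<'E'
from h import *
A=np.array([[91,243],[285,225],[328,410],[114,440]])/3.2+[230,150]
B=np.array([[215,122],[315,47],[480,118],[388,196]])/2.7+[170,180]
for a in A: print('sc',ray('scene',a,.06).round(4))
for a in B: print('si',ray('side',a,.06).round(4))
for c,i in (('scene','scene0'),('side','side0')):
    pass
for n in ['nipple_1','glue_bottle','tub_small','highlighter']:
  for c in ['scene','side']:
    for r in pinpoint(c,n): print(n,c,r['score'],ray(c,r['position'],0).round(3))
E
```

```text
sc [0.6174 0.1082 0.06  ]
sc [0.5224 0.0375 0.06  ]
sc [0.4297 0.1598 0.06  ]
sc [0.5204 0.2341 0.06  ]
si [0.434  0.1542 0.06  ]
si [0.5285 0.2291 0.06  ]
si [0.6187 0.1024 0.06  ]
si [0.5283 0.0353 0.06  ]
nipple_1 scene 0.77 [0.451 0.031 0.   ]
nipple_1 scene 0.71 [0.404 0.084 0.   ]
nipple_1 scene 0.53 [0.604 0.115 0.   ]
nipple_1 side 0.73 [0.402 0.083 0.   ]
nipple_1 side 0.69 [0.501 0.276 0.   ]
nipple_1 side 0.56 [0.461 0.025 0.   ]
glue_bottle scene 0.91 [0.453 0.273 0.   ]
glue_bottle side 0.78 [0.46  0.276 0.   ]
glue_bottle side 0.28 [0.626 0.186 0.   ]
tub_small scene 0.93 [ 0.632 -0.019  0.   ]
tub_small side 0.33 [0.404 0.093 0.   ]
highlighter scene 0.83 [0.626 0.196 0.   ]
highlighter side 0.62 [0.623 0.187 0.   ]
```

```bash
python3 - <<'E'
from h import *
for p in [(370,80),(470,125),(515,85),(350,125),(425,260),(460,185)]: print(p,ray('scene',p,0).round(3))
for p in [(390,470),(530,440),(470,460)]: print(p,ray('side',p,0).round(3), ray('side',p,.15).round(3))
s=state()
from scipy.spatial.transform import Rotation as R
print(R.from_quat(s['ee_rot']).as_matrix().round(3), s['time_s'])
E
```

```text
(370, 80) [ 0.721 -0.654  0.   ]
(470, 125) [ 0.384 -0.548  0.   ]
(515, 85) [ 0.332 -0.829  0.   ]
(350, 125) [ 0.663 -0.396  0.   ]
(425, 260) [ 0.316 -0.019  0.   ]
(460, 185) [ 0.329 -0.284  0.   ]
(390, 470) [ 0.511 -0.369  0.   ] [ 0.464 -0.448  0.15 ]
(530, 440) [ 0.717 -0.386  0.   ] [ 0.626 -0.461  0.15 ]
(470, 460) [ 0.621 -0.388  0.   ] [ 0.551 -0.462  0.15 ]
[[ 0.962  0.273  0.   ]
 [ 0.273 -0.962 -0.   ]
 [ 0.     0.    -1.   ]] 0.7
```

View pics/wrist0.png

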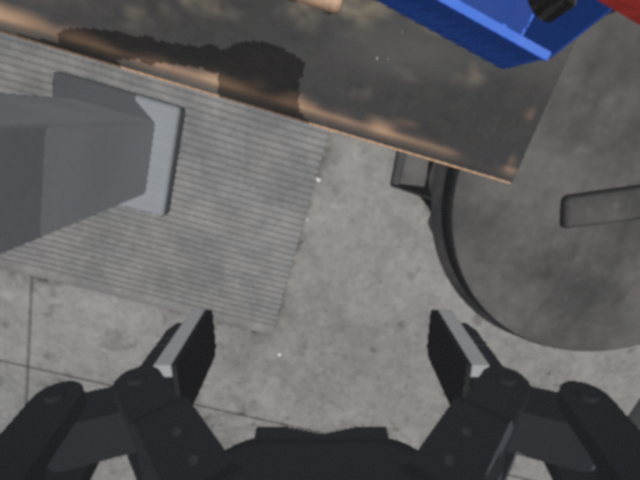

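jog_arm:
  deltas:
    - [[0.3,-0.45,-0.1,0,0,-0.04,0],[0.6,-0.91,-0.2,0,0,-0.08,0],[0.6,-0.91,-0.2,0,0,-0.121,0],[0.6,-0.91,-0.2,0,0,-0.121,0]]
  force: 40

```text
time_s: 1.03
eef_pos: [0.1978, -0.5161, 0.2086]
ee_rot: [0.946, 0.325, 0.0, -0.0]
force: [0.2, -1.1, 0.6]
grip_width: 0.0388
```

jog_arm:
  deltas:
    - [[0.45,-0.22,0,0,0,0,0],[0.9,-0.45,0,0,0,0,0],[0.95,-0.49,0,0,0,0,0]]

```text
time_s: 1.28
eef_pos: [0.2346, -0.4365, 0.2076]
ee_rot: [0.947, 0.322, 0.001, -0.002]
force: [-1.3, 0.2, -0.1]
grip_width: 0.0006
```

jog_arm:
  deltas:
    - [[0.45,-0.22,0,0,0,0,0],[0.9,-0.45,0,0,0,0,0],[0.95,-0.49,0,0,0,0,0]]

```text
time_s: 1.53
eef_pos: [0.271, -0.3594, 0.208]
ee_rot: [0.947, 0.322, 0.001, -0.001]
force: [-0.2, -0.0, -0.8]
grip_width: -0.0002
```

jog_arm:
  deltas:
    - [[0.45,-0.22,0,0,0,0,0],[0.9,-0.45,0,0,0,0,0],[0.95,-0.49,0,0,0,0,0]]

```text
time_s: 1.78
eef_pos: [0.3075, -0.2825, 0.2083]
ee_rot: [0.946, 0.323, 0.001, -0.001]
force: [0.4, -0.0, 0.1]
grip_width: 0.0002
```

jog_arm:
  deltas:
    - [[0.45,-0.22,0,0,0,0,0],[0.9,-0.45,0,0,0,0,0],[0.95,-0.49,0,0,0,0,0]]

```text
time_s: 2.03
eef_pos: [0.3441, -0.2053, 0.2086]
ee_rot: [0.946, 0.323, 0.001, -0.0]
force: [0.4, 0.1, -0.1]
grip_width: -0.0003
```

jog_arm:
  deltas:
    - [[0.45,-0.22,0,0,0,0,0],[0.9,-0.45,0,0,0,0,0],[0.95,-0.49,0,0,0,0,0]]

```text
time_s: 2.28
eef_pos: [0.3808, -0.128, 0.2088]
ee_rot: [0.946, 0.324, 0.001, -0.0]
force: [-0.5, 0.2, -0.4]
grip_width: 0.0001
```

jog_arm:
  deltas:
    - [[0.45,-0.22,0,0,0,0,0],[0.9,-0.45,0,0,0,0,0],[0.95,-0.49,0,0,0,0,0],[0.95,-0.49,0,0,0,0,0]]

```text
time_s: 2.62
eef_pos: [0.4157, -0.0532, 0.2085]
ee_rot: [0.946, 0.324, 0.0, 0.001]
force: [-1.1, -0.2, -1.3]
grip_width: -0.0002
```

```bash
cat >> h.py <<'E'
from scipy.spatial.transform import Rotation as Rot
def wcam(s):
    T=np.eye(4);T[:3,:3]=Rot.from_quat(s['ee_rot']).as_matrix();T[:3,3]=s['eef_pos']
    return T@camera_params('wrist')['hand_eye']
def wray(T,uv,z):
    K=camera_params('wrist')['camera_matrix'];d=T[:3,:3]@np.linalg.solve(K,[uv[0],uv[1],1]);o=T[:3,3];return o+d*(z-o[2])/d[2]
def wproj(T,X):
    K=camera_params('wrist')['camera_matrix'];Y=(np.asarray(X)-T[:3,3])@T[:3,:3];u=Y@K.T;return u[:,:2]/u[:,2:]
E
python3 - <<'E'
from h import *
s=state();im=snapshot('wrist');save('w1',im);np.save('T1',wcam(s))
T=wcam(s);c=np.array([.525,.1325]);a=np.radians(37.6);ex=np.array([np.cos(a),np.sin(a)]);ey=np.array([-ex[1],ex[0]])
P=[np.r_[c+sx*.059*ex+sy*.079*ey,.06] for sx,sy in((-1,-1),(1,-1),(1,1),(-1,1))]
im=im.copy();cv2.polylines(im,[wproj(T,P).round().astype(int).reshape(-1,1,2)],True,(255,0,0),1);save('w1o',im)
E
```

```text
(no output)
```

View pics/w1o.png

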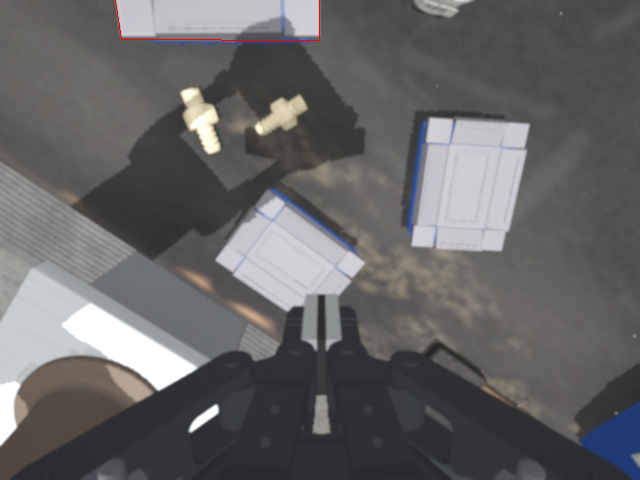

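jog_arm:
  deltas:
    - [[0.45,-0.24,0,0,0,0,0],[0.93,-0.49,0,0,0,0,0],[0.93,-0.49,0,0,0,0,0],[0.93,-0.49,0,0,0,0,0]]

```text
time_s: 3.0
eef_pos: [0.4501, 0.0222, 0.2083]
ee_rot: [0.946, 0.323, -0.0, 0.001]
force: [-1.2, -0.6, -0.4]
grip_width: -0.0001
```

```bash
cat >> h.py <<'E'
def look(n,c=(.525,.1325),a=37.6):
    s=state();im=snapshot('wrist').copy();save(n,im);T=wcam(s);a=np.radians(a);ex=np.array([np.cos(a),np.sin(a)]);ey=np.array([-ex[1],ex[0]]);c=np.array(c)
    P=[np.r_[c+sx*.059*ex+sy*.079*ey,.06] for sx,sy in((-1,-1),(1,-1),(1,1),(-1,1))]
    cv2.polylines(im,[wproj(T,P).round().astype(int).reshape(-1,1,2)],True,(255,0,0),1);save(n+'o',im)
    print(s['eef_pos'],s['time_s'])
    for n,u,v in(('near',-.051,0),('far',.051,0),('left',0,.071),('right',0,-.071)):
        q=c+u*ex+v*ey; d=np.r_[q,.066]-s['eef_pos'];print(n,q.round(4),'tool units',(Rot.from_quat(s['ee_rot']).inv().apply(d)/.08).round(3))
E
python3 -c "
from h import *
look('w2')"
```

```text
[0.45010471 0.02222308 0.20826649] 3.0
near [0.4846 0.1014] tool units [ 0.948 -0.521  1.777]
far [0.5654 0.1636] tool units [ 2.223 -0.519  1.776]
left [0.4817 0.1888] tool units [ 1.587 -1.407  1.776]
right [0.5683 0.0762] tool units [1.584 0.368 1.777]
```

View pics/w2o.png

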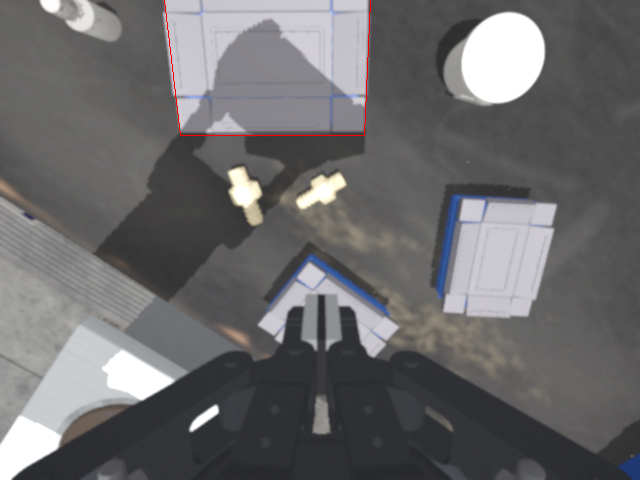

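jog_arm:
  deltas:
    - [[0.4,-0.22,0,0,0,0,0],[0.8,-0.44,0.1,0,0,0,0],[0.95,-0.52,0.6,0,0,0,0],[0.95,-0.52,0.9,0,0,0,0],[0.95,-0.52,0.9,0,0,0,0]]

```text
time_s: 3.47
eef_pos: [0.4791, 0.0999, 0.1308]
ee_rot: [0.947, 0.322, -0.006, -0.001]
force: [-1.4, -0.5, -1.0]
grip_width: 0.0001
```

jog_arm:
  deltas:
    - [[0,0,0.3,0,0,0,0],[0,0,0.55,0,0,0,0],[0,0,0.7,0,0,0,0],[0,0,0.7,0,0,0,0]]

```text
time_s: 3.8
eef_pos: [0.4821, 0.0998, 0.0788]
ee_rot: [0.947, 0.321, -0.003, -0.0]
force: [-0.2, 0.1, -0.7]
grip_width: -0.0002
```

jog_arm:
  deltas:
    - [[0,0,0.06,0,0,0,0],[0,0,0.12,0,0,0,0],[0,0,0.16,0,0,0,0],[0,0,0.2,0,0,0,0],[0,0,0.2,0,0,0,0]]

```text
time_s: 4.22
eef_pos: [0.4842, 0.1023, 0.0643]
ee_rot: [0.947, 0.323, -0.0, 0.0]
force: [-0.8, -0.2, 0.4]
grip_width: -0.0002
```

jog_arm:
  deltas:
    - [[0,0,0.03,0,0,0,0],[0,0,0.05,0,0,0,0],[0,0,0.05,0,0,0,0]]

```text
time_s: 4.47
eef_pos: [0.4841, 0.1026, 0.0601]
ee_rot: [0.946, 0.323, -0.0, -0.0]
force: [-0.1, 0.1, -1.6]
grip_width: 0.0002
```

```bash
python3 - <<'E'
from h import *
im=snapshot('scene');save('s2',cv2.resize(im[150:330,230:450],None,fx=3.3,fy=3.3,interpolation=2))
im=snapshot('side');save('d2',cv2.resize(im[180:300,200:400],None,fx=4,fy=4,interpolation=2))
s=state();print(s['force'],s['eef_pos'])
E
```

```text
[-0.34473704 -0.13628878  0.26744043] [0.48421195 0.10257    0.06026065]
```

View pics/d2.png

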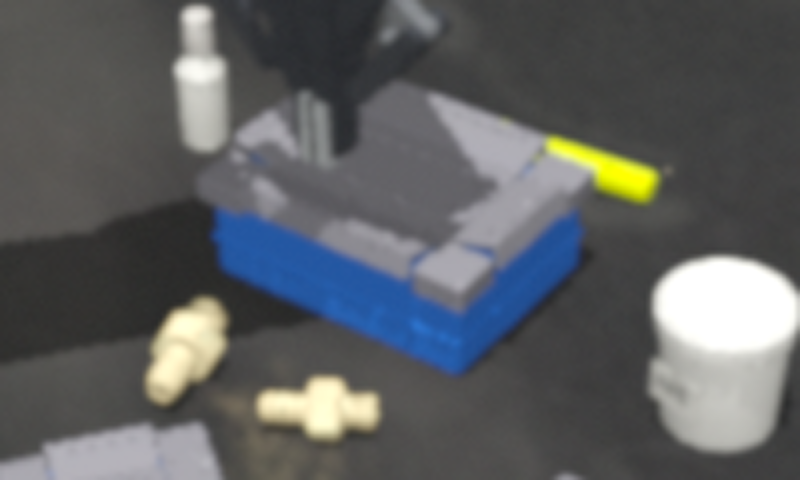

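View pics/s2.png

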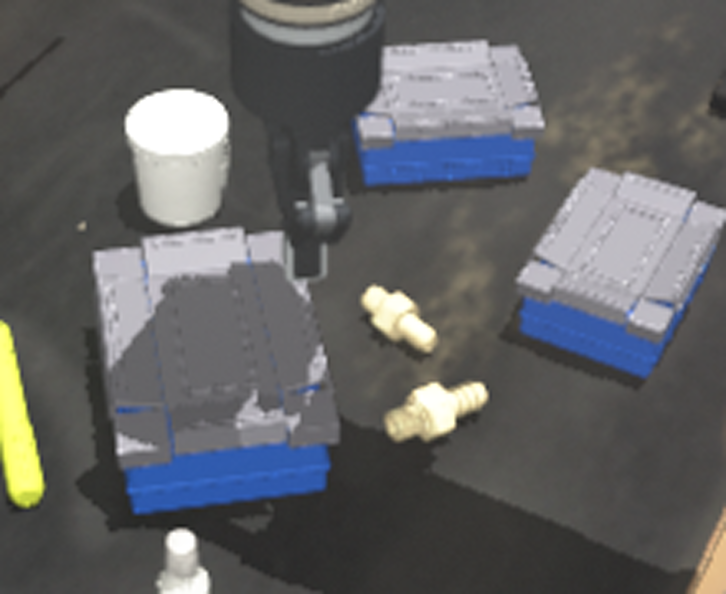

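```bash
python3 - <<'E'
from h import *
s=state();X=[s['eef_pos'],s['eef_pos']+[0,0,.02]]
for c,o,k in(('scene',(230,150),3.3),('side',(200,180),4)): p=proj(c,X);print(c,p,(p-o)*k)
print(s['q'])
E
```

```text
scene [[320.52076972 247.27631707]
 [320.59860517 239.45479838]] [[298.71854008 321.01184632]
 [298.97539706 295.20083467]]
side [[281.1862011  235.68502551]
 [280.79808409 227.17562761]] [[324.74480442 222.74010205]
 [323.19233637 188.70251042]]
[ 1.20756283e-01  2.36971608e-01  2.03145566e+00 -2.40527951e-05
  8.73292987e-01  1.03440888e+00]
```

```bash
python3 - <<'E'
from h import *
im=snapshot('scene');a=cv2.resize(im[200:270,280:360],None,fx=7,fy=7,interpolation=0)
im=snapshot('wrist');save('w3',im)
cv2.circle(a,(int((320.5-280)*7),int((247.3-200)*7)),4,(255,0,0),1)
save('s3',a)
E
```

```text
(no output)
```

View pics/s3.png

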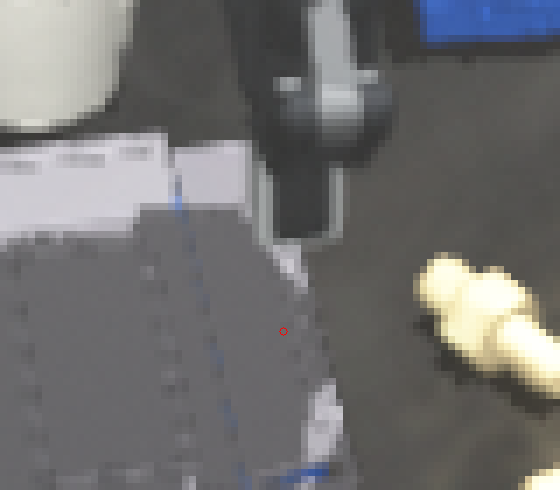

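View pics/w3.png

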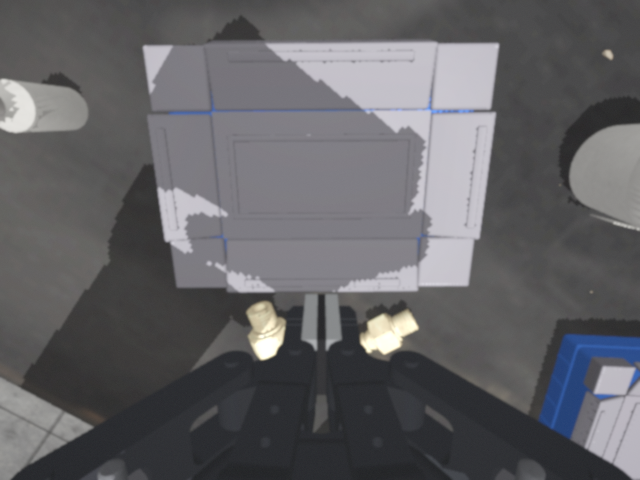

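```bash
python3 - <<'E'
from h import *
def P(c):
    p=camera_params(c);return p['camera_matrix']@np.c_[p['R'],p['t']]
im=snapshot('side');a=cv2.resize(im[190:270,240:340],None,fx=7,fy=7,interpolation=0);
s=state();p=proj('side',[s['eef_pos']])[0];cv2.circle(a,tuple(int(v) for v in (p-[240,190])*7),4,(255,0,0),1);save('d3',a)
X=cv2.triangulatePoints(P('scene'),P('side'),np.array([323.3,234.6]),np.array([279.5,221.3]));print((X[:3]/X[3]).T,s['eef_pos'])
T=wcam(s);print(wproj(T,[s['eef_pos'],s['eef_pos']+[0,0,.019],s['eef_pos']+[0,0,.035]]))
E
```

```text
[[0.48078405 0.1016152  0.09430643]] [0.48437484 0.10255083 0.06037717]
[[319.59158275 277.29733734]
 [319.41722288 293.10384401]
 [319.2408834  309.08981094]]
```

View pics/d3.png

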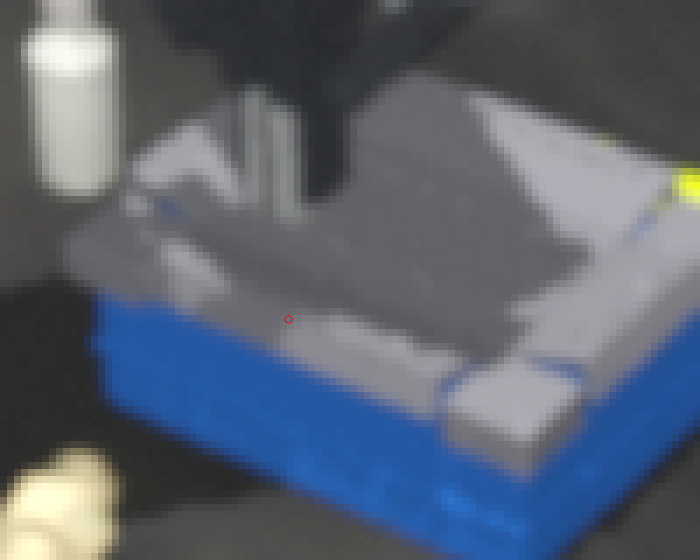

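The cameras place the fingertips about 34 mm above the reported TCP. That fits with feeling no contact at z=0.060. I'll go down in small steps and watch the force.

jog_arm:
  deltas:
    - [[0,0,0.08,0,0,0,0],[0,0,0.16,0,0,0,0],[0,0,0.22,0,0,0,0],[0,0,0.25,0,0,0,0],[0,0,0.25,0,0,0,0]]

```text
time_s: 5.13
eef_pos: [0.4832, 0.1023, 0.0391]
ee_rot: [0.947, 0.323, -0.001, -0.0]
force: [0.2, -0.5, 0.2]
grip_width: 0.0003
```

```bash
python3 - <<'E'
from h import *
im=snapshot('scene');a=im[200:280,270:350];im=snapshot('side');b=im[190:270,240:320]
save('e4',cv2.resize(np.hstack([a,b]),None,fx=5,fy=5,interpolation=0));print(state()['force'],state()['eef_pos'])
E
```

```text
[0.25432673 0.53626265 0.20533835] [0.484041   0.10242814 0.03993501]
```

View pics/e4.png

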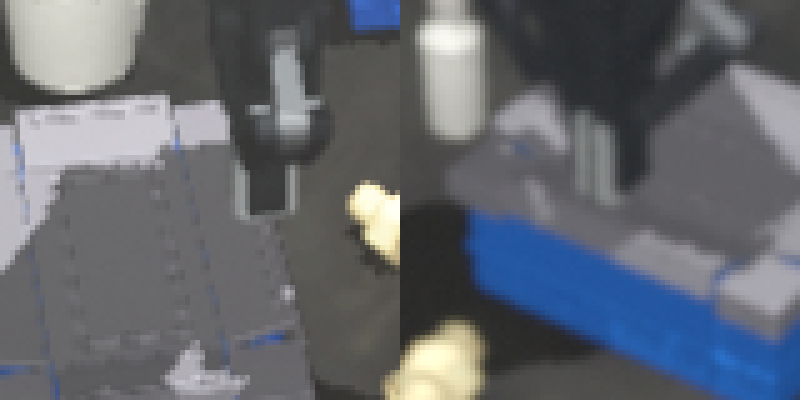

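jog_arm:
  deltas:
    - [[0,0,0.04,0,0,0,0],[0,0,0.08,0,0,0,0],[0,0,0.1,0,0,0,0],[0,0,0.1,0,0,0,0]]

```text
time_s: 5.57
eef_pos: [0.4838, 0.1024, 0.0318]
ee_rot: [0.947, 0.323, -0.0, -0.0]
force: [0.5, -0.6, 0.1]
grip_width: 0.0
```

jog_arm:
  deltas:
    - [[0,0,0.03,0,0,0,0],[0,0,0.05,0,0,0,0],[0,0,0.05,0,0,0,0]]

```text
time_s: 5.82
eef_pos: [0.4842, 0.1025, 0.028]
ee_rot: [0.947, 0.323, -0.0, -0.0]
force: [-0.2, -0.5, 0.6]
grip_width: 0.0002
```

jog_arm:
  deltas:
    - [[0,0,0.03,0,0,0,0],[0,0,0.05,0,0,0,0],[0,0,0.05,0,0,0,0]]

```text
time_s: 6.07
eef_pos: [0.4838, 0.1021, 0.0244]
ee_rot: [0.946, 0.323, -0.001, 0.0]
force: [-2.2, -1.7, 3.4]
grip_width: 0.0002
```

```bash
python3 - <<'E'
from h import *
im=snapshot('scene');a=im[200:280,270:350];im=snapshot('side');b=im[190:270,240:320]
save('e5',cv2.resize(np.hstack([a,b]),None,fx=5,fy=5,interpolation=0));print(state()['force'],state()['eef_pos'])
E
```

```text
[-1.77582985 -3.03866555  5.17097522] [0.48376661 0.10212494 0.02438663]
```

View pics/e5.png

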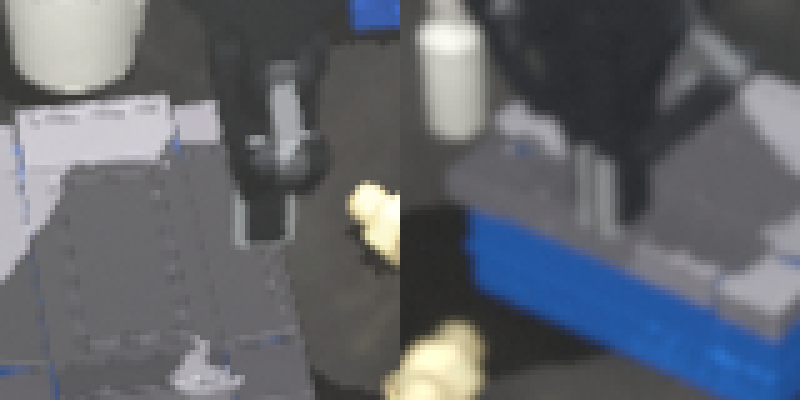

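Contact at about z=0.025, so the real tip is about 41 mm behind the reported TCP. I'll keep pressing.

jog_arm:
  deltas:
    - [[0,0,0.03,0,0,0,0],[0,0,0.05,0,0,0,0],[0,0,0.05,0,0,0,0]]

```text
time_s: 6.42
eef_pos: [0.4842, 0.1024, 0.0209]
ee_rot: [0.947, 0.323, -0.0, -0.0]
force: [-4.7, -1.3, 9.6]
grip_width: 0.0001
```

jog_arm:
  deltas:
    - [[0,0,0.03,0,0,0,0],[0,0,0.05,0,0,0,0],[0,0,0.05,0,0,0,0]]

```text
time_s: 6.67
eef_pos: [0.4843, 0.1024, 0.0205]
ee_rot: [0.946, 0.323, -0.001, -0.0]
force: [-13.6, -3.3, 35.6]
grip_width: 0.0003
```

jog_arm:
  deltas:
    - [[0,0,-0.3,0,0,0,0],[0,0,-0.6,0,0,0,0],[0,0,-0.6,0,0,0,0]]

```text
time_s: 6.92
eef_pos: [0.4891, 0.1034, 0.0685]
ee_rot: [0.947, 0.322, 0.005, 0.001]
force: [1.0, 1.0, 0.6]
grip_width: 0.0001
```

```bash
python3 - <<'E'
from h import *
look('w6')
im=snapshot('scene');save('s6',cv2.resize(im[190:320,240:360],None,fx=4.5,fy=4.5,interpolation=2));im=snapshot('side');save('d6',cv2.resize(im[190:280,240:360],None,fx=6,fy=6,interpolation=2))
E
```

```text
[0.48908376 0.10339707 0.06851259] 6.9167
near [0.4846 0.1014] tool units [-0.06  -0.014  0.031]
far [0.5654 0.1636] tool units [ 1.215 -0.014  0.043]
left [0.4817 0.1888] tool units [ 0.578 -0.902  0.032]
right [0.5683 0.0762] tool units [0.577 0.873 0.041]
```

View pics/d6.png

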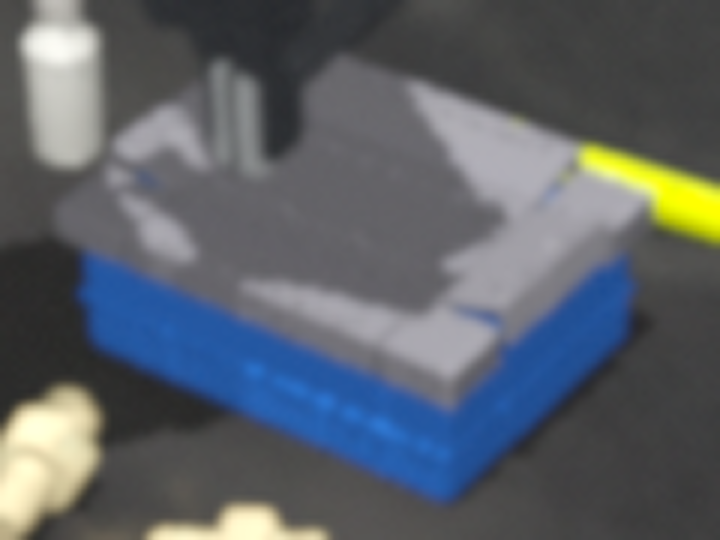

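View pics/s6.png

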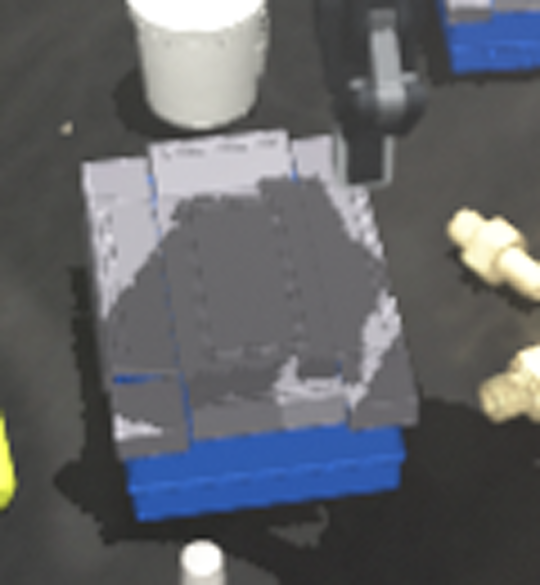

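View pics/w6o.png

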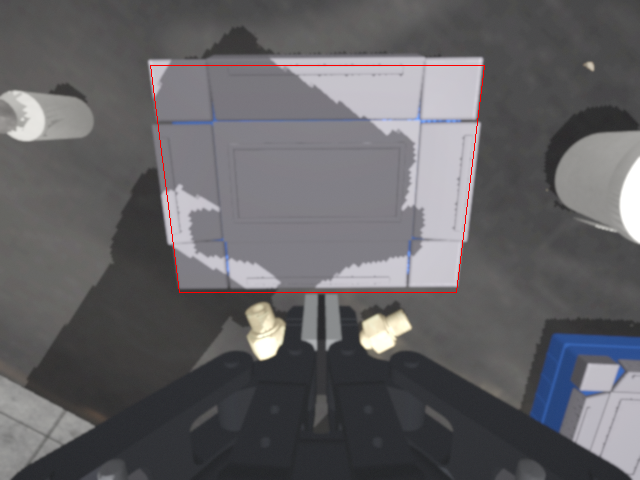

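The near section is now flush: in the side crop its edge is level with the corner. Next is the left section.

jog_arm:
  deltas:
    - [[0.25,-0.35,0,0,0,0,0],[0.5,-0.7,0,0,0,0,0],[0.64,-0.89,0,0,0,0,0],[0.64,-0.89,0.2,0,0,0,0],[0.64,-0.89,0.4,0,0,0,0]]

```text
time_s: 7.48
eef_pos: [0.4813, 0.1917, 0.0311]
ee_rot: [0.946, 0.324, 0.0, -0.0]
force: [0.7, 0.3, -0.8]
grip_width: 0.0
```

jog_arm:
  deltas:
    - [[0,0,0.03,0,0,0,0],[0,0,0.06,0,0,0,0],[0,0,0.09,0,0,0,0],[0,0,0.09,0,0,0,0]]

```text
time_s: 7.82
eef_pos: [0.4801, 0.19, 0.0243]
ee_rot: [0.947, 0.322, -0.001, -0.0]
force: [0.1, 0.4, -0.5]
grip_width: 0.0003
```

jog_arm:
  deltas:
    - [[0,0,0.03,0,0,0,0],[0,0,0.05,0,0,0,0],[0,0,0.05,0,0,0,0]]

```text
time_s: 8.07
eef_pos: [0.481, 0.1898, 0.021]
ee_rot: [0.947, 0.322, -0.0, 0.0]
force: [-1.8, -0.1, 3.6]
grip_width: 0.0001
```

jog_arm:
  deltas:
    - [[0,0,0.02,0,0,0,0],[0,0,0.04,0,0,0,0],[0,0,0.04,0,0,0,0]]

```text
time_s: 8.32
eef_pos: [0.481, 0.1898, 0.0206]
ee_rot: [0.947, 0.323, -0.001, 0.0]
force: [-8.6, -2.9, 22.5]
grip_width: -0.0003
```

jog_arm:
  deltas:
    - [[0,0,-0.3,0,0,0,0],[0,0,-0.6,0,0,0,0],[0,0,-0.6,0,0,0,0],[0,0,-0.6,0,0,0,0]]

```text
time_s: 8.65
eef_pos: [0.4832, 0.1902, 0.0673]
ee_rot: [0.947, 0.322, 0.002, 0.0]
force: [-0.4, 0.8, 0.1]
grip_width: -0.0003
```

```bash
python3 - <<'E'
from h import *
look('w7')
im=snapshot('scene');save('s7',cv2.resize(im[190:320,240:360],None,fx=4.5,fy=4.5,interpolation=2));im=snapshot('side');save('d7',cv2.resize(im[190:280,240:360],None,fx=6,fy=6,interpolation=2))
E
```

```text
[0.48321254 0.19023966 0.0672684 ] 8.65
near [0.4846 0.1014] tool units [-0.665  0.89   0.015]
far [0.5654 0.1636] tool units [0.61  0.891 0.02 ]
left [0.4817 0.1888] tool units [-0.027  0.003  0.016]
right [0.5683 0.0762] tool units [-0.027  1.778  0.019]
```

View pics/s7.png

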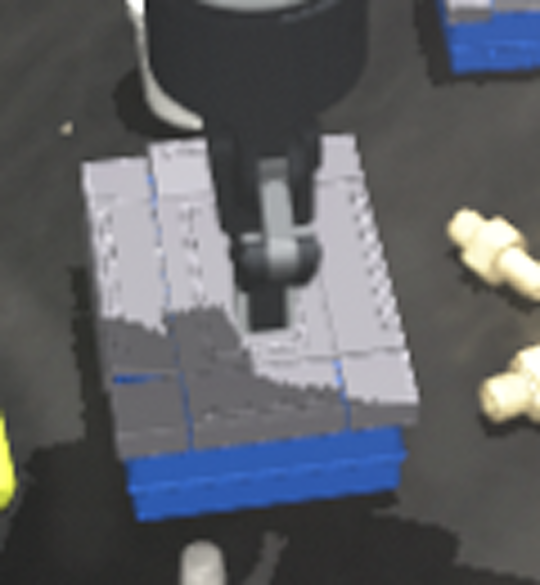

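View pics/w7o.png

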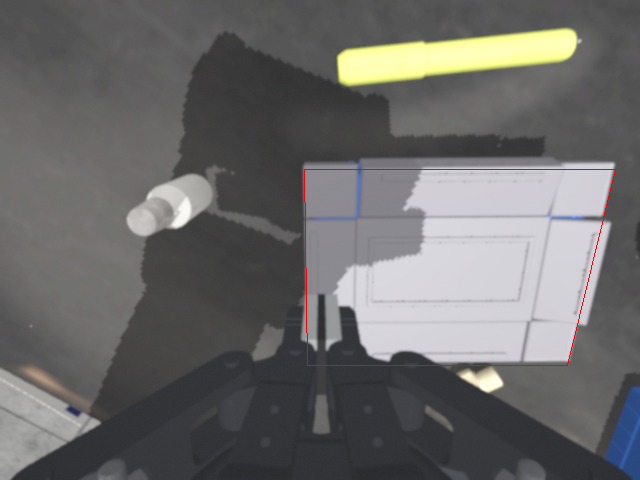

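The left section is flush too. Next is the far section.

jog_arm:
  deltas:
    - [[0.25,0.35,0,0,0,0,0],[0.5,0.7,0,0,0,0,0],[0.64,0.89,0,0,0,0,0],[0.64,0.89,0.2,0,0,0,0],[0.64,0.89,0.4,0,0,0,0]]

```text
time_s: 9.22
eef_pos: [0.5673, 0.1644, 0.0331]
ee_rot: [0.947, 0.322, 0.001, 0.0]
force: [-0.1, -0.3, -0.1]
grip_width: 0.0002
```

jog_arm:
  deltas:
    - [[0,0,0.03,0,0,0,0],[0,0,0.06,0,0,0,0],[0,0,0.09,0,0,0,0],[0,0,0.09,0,0,0,0]]

```text
time_s: 9.55
eef_pos: [0.5631, 0.1643, 0.0261]
ee_rot: [0.946, 0.323, -0.002, 0.0]
force: [-2.4, -2.2, 2.2]
grip_width: -0.0
```

jog_arm:
  deltas:
    - [[0,0,0.03,0,0,0,0],[0,0,0.05,0,0,0,0],[0,0,0.05,0,0,0,0]]

```text
time_s: 9.8
eef_pos: [0.5654, 0.1653, 0.0227]
ee_rot: [0.947, 0.323, 0.0, -0.0]
force: [-0.6, -0.1, -1.0]
grip_width: -0.0
```

jog_arm:
  deltas:
    - [[0,0,0.03,0,0,0,0],[0,0,0.05,0,0,0,0],[0,0,0.05,0,0,0,0]]

```text
time_s: 10.05
eef_pos: [0.5666, 0.1656, 0.0209]
ee_rot: [0.947, 0.323, 0.001, -0.0]
force: [-3.9, -1.4, 11.2]
grip_width: 0.0002
```

jog_arm:
  deltas:
    - [[0,0,0.03,0,0,0,0],[0,0,0.03,0,0,0,0]]

```text
time_s: 10.22
eef_pos: [0.5666, 0.1656, 0.0208]
ee_rot: [0.946, 0.323, 0.0, -0.0]
force: [-8.9, -2.6, 22.7]
grip_width: -0.0001
```

jog_arm:
  deltas:
    - [[0,0,-0.3,0,0,0,0],[0,0,-0.6,0,0,0,0],[0,0,-0.6,0,0,0,0]]

```text
time_s: 10.47
eef_pos: [0.5708, 0.1665, 0.0696]
ee_rot: [0.947, 0.323, 0.006, 0.001]
force: [1.2, 0.4, 0.5]
grip_width: -0.0001
```

jog_arm:
  deltas:
    - [[-0.25,0.35,0,0,0,0,0],[-0.5,0.7,0,0,0,0,0],[-0.64,0.89,0,0,0,0,0],[-0.64,0.89,0,0,0,0,0]]

```text
time_s: 10.8
eef_pos: [0.569, 0.0742, 0.0639]
ee_rot: [0.947, 0.321, 0.0, 0.001]
force: [0.0, 0.2, -0.2]
grip_width: 0.0002
```

```bash
python3 - <<'E'
from h import *
look('w8')
im=snapshot('scene');save('s8',cv2.resize(im[190:320,240:360],None,fx=4.5,fy=4.5,interpolation=2));im=snapshot('side');save('d8',cv2.resize(im[190:280,240:360],None,fx=6,fy=6,interpolation=2))
E
```

```text
[0.56897224 0.07419079 0.06391654] 10.8
near [0.4846 0.1014] tool units [-0.631 -0.911 -0.028]
far [0.5654 0.1636] tool units [ 0.644 -0.914 -0.027]
left [0.4817 0.1888] tool units [ 0.005 -1.8   -0.029]
right [0.5683 0.0762] tool units [ 0.009 -0.025 -0.026]
```

View pics/s8.png

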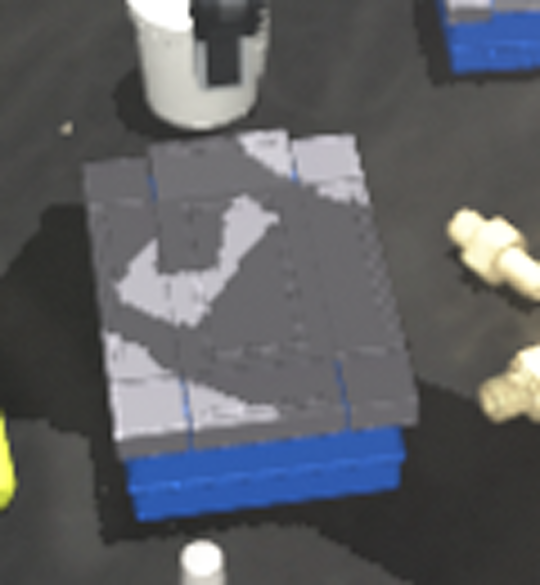

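View pics/w8o.png

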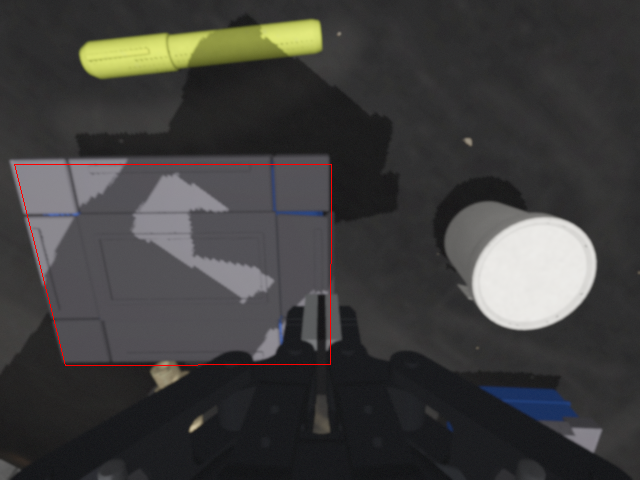

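Far is shut and right is still up. I'm above it now; the tub stays about 110 mm away. Shifting 2 mm inward, then pressing.

jog_arm:
  deltas:
    - [[0,-0.02,0.2,0,0,0,0],[0,-0.02,0.35,0,0,0,0],[0,-0.02,0.44,0,0,0,0],[0,-0.02,0.48,0,0,0,0],[0,-0.02,0.48,0,0,0,0]]

```text
time_s: 11.37
eef_pos: [0.5664, 0.0793, 0.025]
ee_rot: [0.946, 0.323, -0.001, -0.0]
force: [-1.7, 0.9, 1.6]
grip_width: -0.0002
```

jog_arm:
  deltas:
    - [[0,0,0.03,0,0,0,0],[0,0,0.05,0,0,0,0],[0,0,0.05,0,0,0,0]]

```text
time_s: 11.62
eef_pos: [0.5673, 0.0789, 0.0215]
ee_rot: [0.946, 0.323, 0.0, -0.0]
force: [-0.2, -0.8, 0.5]
grip_width: -0.0002
```

jog_arm:
  deltas:
    - [[0,0,0.03,0,0,0,0],[0,0,0.06,0,0,0,0],[0,0,0.06,0,0,0,0]]

```text
time_s: 11.87
eef_pos: [0.5678, 0.0788, 0.0207]
ee_rot: [0.947, 0.323, -0.0, -0.0]
force: [-9.1, -0.7, 22.2]
grip_width: -0.0004
```

jog_arm:
  deltas:
    - [[0,0,-0.3,0,0,0,0],[0,0,-0.7,0,0,0,0],[0,0,-1,0,0,0,0],[0,0,-1,0,0,0,0]]

```text
time_s: 12.2
eef_pos: [0.573, 0.0789, 0.1032]
ee_rot: [0.947, 0.323, 0.006, 0.002]
force: [2.0, -1.1, 1.2]
grip_width: -0.0002
```

jog_arm:
  deltas:
    - [[-0.4,0,-0.4,0,0,0,0],[-0.8,0,-0.8,0,0,0,0],[-1,0,-1,0,0,0,0],[-1,0,-1,0,0,0,0],[-1,0,-1,0,0,0,0]]

```text
time_s: 12.62
eef_pos: [0.5049, 0.0293, 0.178]
ee_rot: [0.947, 0.322, 0.002, 0.001]
force: [-0.2, -0.8, 0.2]
grip_width: 0.0001
```

jog_arm:
  deltas:
    - [[-0.4,0,0,0,0,0,0],[-0.8,0,0,0,0,0,0],[-1,0,0,0,0,0,0],[-1,0,0,0,0,0,0]]

```text
time_s: 12.95
eef_pos: [0.4375, -0.0197, 0.1747]
ee_rot: [0.947, 0.322, -0.002, -0.001]
force: [-0.4, 0.3, 0.0]
grip_width: 0.0002
```

```bash
python3 - <<'E'
from h import *
look('w9')
im=snapshot('scene');save('s9',cv2.resize(im[150:320,230:400],None,fx=3.4,fy=3.4,interpolation=2));im=snapshot('side');save('d9',cv2.resize(im[170:300,230:410],None,fx=4.4,fy=4.4,interpolation=2))
E
```

```text
[ 0.43754217 -0.01968835  0.17466933] 12.95
near [0.4846 0.1014] tool units [ 1.394 -0.837  1.356]
far [0.5654 0.1636] tool units [ 2.669 -0.838  1.351]
left [0.4817 0.1888] tool units [ 2.031 -1.725  1.356]
right [0.5683 0.0762] tool units [2.032 0.05  1.351]
```

View pics/s9.png

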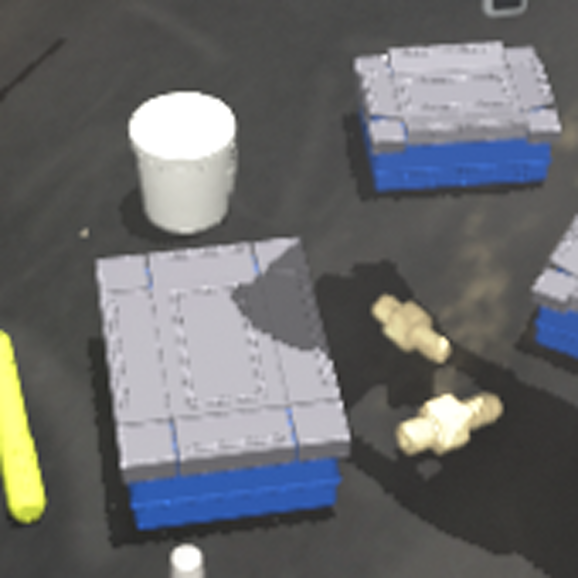

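View pics/d9.png

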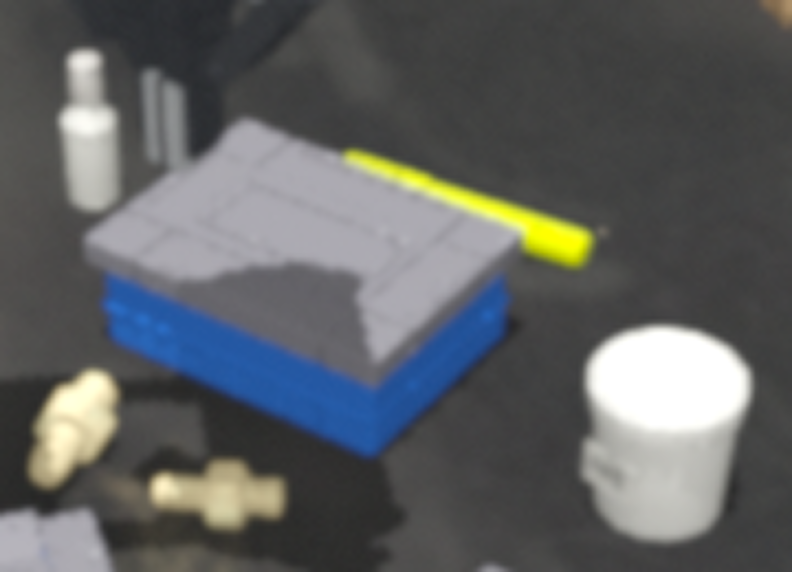

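View pics/w9o.png

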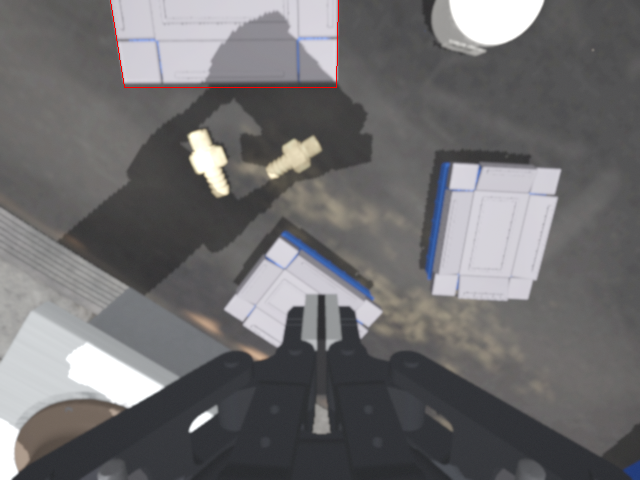

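In both views the lid outline is straight, with no section standing up. The box and the bystanders are where they were, and the gripper is clear of everything.

```bash
python3 -c "
from workcell import *
s=state();print(s['time_s'],s['force']);print(job_done())"
```

```text
13.1 [0.52741569 0.21519047 0.87009676]
the job is handed in; nothing more can be done
None
```

All four rim sections of the largest box's lid look shut, and I handed the job in at 13.1 s. I pressed them with closed fingers in the order near, left, far, right, each to its stop.

- **Last check:** the scene and side pictures show all four sections flush with the corners and the lid outline straight. The box stayed within a few mm of its fitted outline, and the bystanders look unmoved. The gripper was clear, reading under 1.1 N. I judged flushness from the pictures only, as joint angles can't be read.
- **Disagreed:** the fingertips touched about 40 mm above the reported TCP height. Triangulating from the cameras gave about 34 mm. I went by contact force and the pictures instead.
- **Higher than needed:** the near section briefly took about 36 N vertically at its stop, above the 25 N described as harmless. The other three took about 22 N, and I saw no damage on any of them.

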